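# Take off a battery vent cap of unknown thread hand

### The arm

A 6-joint arm with a two-finger parallel gripper is mounted at the origin on the work surface. World frame = base frame: x ahead of the robot, y to its left, z up, the work surface at z = 0. Lengths are in mm, angles in degrees, forces in N, time in s.
With the tool pointing down it reaches from about 400 to 925 mm from the base axis. Payload 3.4 kg.
Tool frame: the origin (TCP) lies on the centre line of the jaws, within the pads' length; the fingertips stand 14 mm ahead of it and the grasp point (between the pads) lies 5 mm behind it (bot.finger_overhang is the distance from the TCP to the fingertips, in mm); z points along the fingers, y is the line along which they close (so a half turn about z gives the same grasp; the last joint's range is limited). The gripper opens to 85 mm and grips with 20 to 120 N. Pads are 22 mm wide; open, the fingers measure 114 mm over their backs; the gripper's body (76 mm by 85 mm) begins 54 mm behind the grasp point. The pads swing forward as they close: fully open they stand 13 mm farther back than shut.
Start: joints at [60.132, 17.578, 86.31, -0, 76.112, -4.211], TCP at [248.988, 518.301, 245.305] pointing down, gripper open.
Joint ranges: [-179.03, 179.03], [-60, 130.46], [8.19, 133.38], [-81.62, 261.62], [5.75, 156.47], [-153.77, 153.77]. Speed limits (degrees/s): [147.25, 147.25, 180, 180, 180, 180].

### API

Orientations are given as a 3x3 rotation matrix whose columns are the frame's x, y, z axes.
In Python, from bench import readout, eyes, job, bot gives the robot as it stands.
- The arm moves only by the shell command python3 -m inch 'ROWS' [FORCE]. ROWS is JSON, a list of rows, each a list of 7 numbers: the shift along the tool's x, y, z in m, then the turn, a rotation vector about the tool's x, y, z in degrees, then the opening, from 0 (shut) to 1 (fully open). A call has 1 to 20 rows; each row shifts and turns the commanded pose from where the row before left it, along the tool's axes as they then stand; what a row does not reach is not made up. A row lasts 1/8 s, in which the tool goes at most 62.5 mm and 10.7 degrees, less where a joint would pass 70% of its speed; a pose out of reach is approached as far as the arm can. A call is refused whole if a number of a shift passes 0.0625 or a number of a turn 10.7, either way. A call with a gripper value outside its range is refused whole. The fingers move at their own pace and stop on an object; FORCE is the grip in N (left out, the last holds). Time passes only in rows, so rows that do not move let the fingers close. It gives the time, the measured TCP pose, the force, the opening and the grip force at its end, in the units of the state.
- readout.observe(): the state, without advancing time (a new reading comes with each control period).
- eyes.capture(name): name is "side" or "top" or "wrist"; returns a dict with "color" (480x640x3 uint8, blue, green, red), "K" (3x3 intrinsics, pixels), "world_from_camera" (4x4, takes a point from camera to world coordinates); the wrist camera has in their place "tool_from_camera" (4x4, takes a point from camera to tool coordinates, whose origin is the TCP and whose axes are the flange's). Camera axes: x right, y down, z forward; pixel columns grow to the right and rows downward; lengths in mm; the calibration is good to about 2 mm. A picture is of the moment at which its call begins: read the wrist's pose just before it. There is no depth.
- job.close_job(): hands the job in; it is judged then, once.
Trained networks look in a picture, given as the dict that the camera call returned (one of the last four; its "shot" number tells which), for a name from the list of things; names that differ only in an ending like _2 or _b are one class to them, and where a whole thing is asked for, a point or a joint stands for the part that bears it (a point fixed in the world has none). Each returns a list of dicts, best first, with "conf" (0 to 1); they miss things now and then, are a little off and sometimes report something else, mostly with a low value. They report only what shows in the picture. A call takes as long as a camera call. They do not tell look-alikes from the thing itself.
- eyes.recognise(picture, target): "at" ([x, y, z] in mm, in world coordinates, good to about 4 mm: the middle of the surface that is visible of it).
- eyes.regions_of(picture, target): "mask" (480x640 bool, what is visible of it).
- eyes.mark_of(picture, target): "at" ([x, y, z] in mm, in world coordinates, good to about 4 mm: a listed point, or the origin of a listed thing).
The state is a dict: "time": time; "joints": joint angles; "dq": joint speeds; "joint_torque": joint torques, N m; "eef_pos": TCP position; "orientation": TCP orientation; "ft_force": force on the tool from outside, world axes, zero at the start; "moment": the same for the moment, N m; "width": opening from 0.0 (shut) to 1.0 (fully open); "finger_force": force on a finger pad.
Only numpy, scipy, OpenCV 4.12 (cv2) and the standard library are available. Lean on these libraries where they do the work, as an engineer would, in place of code of your own. Each camera call takes 0.05 s, during which the arm holds its last target. There are 200 camera calls.

### The job

Unscrew the tall ribbed vent cap from the battery block - nobody knows whether its thread is right- or left-handed, so try it one way and then the other - and lift it straight out of its neck. Carry it to the white drip dish and finish while still holding it upright and still in the gripper, over the middle of the dish and clear above it; do not put it down or let go. Leave the dish and everything else on the bench where they are.

Things in the scene. Friction and masses are not known exactly. Their poses are not given: they have to be found in the camera images.
- cap: The cap to take off: tall ribbed round black vent cap, head 40 mm across, 26 mm high, with a raised grey pointer ridge on top from the axis along its own +x; about 60 g. Origin on its axis at the UNDERSIDE OF THE HEAD, z up its axis. Starts fully tight, head 1 mm above its neck. Grip it across the sides at any yaw. Turned the wrong way it stays fast (under 0.2 rad of play; fingers slip round it).
- cap_stem (a point): Lower end of the cap's grey stem, 23 mm below the head, 18 mm thick, with two lugs in a quick thread hidden in the neck, right- or left-handed. The right way it turns easily 1.4 rad (80 degrees) to a stop, climbing 4 mm: rise with it (2 mm of up-down play). Within 0.08 rad of that stop it lifts straight out, before it not. Axes as the cap's.
- battery: Grey battery block, fixed, 316 mm long (its y), 181 mm wide (its x), lid 175 mm high; origin at the centre of its underside, z up. Terminal posts and black cell links on the lid stand no higher than 16 mm.
- lid (a point): Centre of the battery's lid top; axes as the battery's. Three black necks, 37 mm across, 24 mm high, stand on the lid at y = -95, 0 and +95 mm. The middle one and one outer one carry low flat caps (43 mm across, tops 35 mm above the lid), fixed, to be left; the other outer one the tall cap.
- dish: Round white drip dish standing loose on the bench beside one end of the battery, 120 mm across the rim, 100 mm at the foot, 28 mm high, 4 mm thick; origin at the centre of its underside, z up.
- jar: Bystander: glass jar with a steel lid, 66 mm across, 75 mm high, at the other end of the battery (origin: underside centre).
- water_bottle: Bystander: white bottle, 72 mm across, 190 mm high (origin: underside centre).
- wrench: Bystander: wrench lying beyond the battery (origin: underside centre).
- brush: Bystander: brush lying on the bench (origin: underside centre).
- spare_link: Bystander: steel link bar, 106 mm long, lying beside the battery (origin: underside centre).
- spare_cap: Bystander: low flat black cap, 43 mm across, 11 mm high, lying loose on the battery's lid between the terminals (origin: underside centre).
Not all that is in view belongs to the job. Leave any purple or red look-alike of the cap alone.

How it is judged (in metres and radians):
On the way:
1. the tall cap is out of its neck, lifted clear in the fingers (z of cap in the frame of battery above 0.23 m and contact force between cap and the fingers above 2 N), for 0.1 s.
At the end, for the whole second after the job is handed in: The fingers hold the cap (over 2 N) within 35 mm of the dish's centre, underside of its head over 65 mm above the bench (stem end some 14 mm above the rim), within 0.35 rad of upright, still, resting on nothing else; dish and bystanders within 30 mm of their starts (contact force between cap and the fingers above 2 N and horizontal distance between cap and dish below 0.035 m and height (world z) of cap above 0.065 m and angle between cap's own z axis and vertical below 0.35 rad and linear speed of cap below 0.03 m/s and contact force between cap and dish below 0.05 N and contact force between cap and jar below 0.05 N and horizontal distance between cap and the grasp point below 0.03 m and distance of each of jar, water_bottle, wrench, brush, spare_link, spare_cap, dish from where it was at the start of the episode below 0.03 m); the arm keeps its last pose, push and grip.
It fails at once if the dish or a bystander is shoved more than 40 mm (distance of any of jar, water_bottle, wrench, brush, spare_link, spare_cap, dish from where it was at the start of the episode above 0.04 m).
It fails at once if the jar, bottle or dish is tipped (angle between any of jar, water_bottle, dish's own z axis and vertical above 0.5 rad).
It fails at once if the cap is dropped: off its neck and down on the bench or in the dish (height (world z) of cap below 0.04 m).
It also fails if it takes over 45 s, if anything falls off the work surface, if the arm or the gripper's body presses on something with over 40 N, if the wrist force passes 120 N, or if a joint passes its speed limit or range.

## Working session

There is one attempt and no reset: what is moved stays moved. The work goes in short steps, Python scripts to look and compute and a shell command to move; the robot and the scene stay as the last step left them, time stands still between calls to the robot, and variables do not carry over. Pictures are saved under pics/ and viewed, at most 10 in all, crops included, and the job is handed in when it is done.

```bash
mkdir -p pics; python3 - <<'E'
from bench import readout, eyes
import cv2,numpy as np
s=readout.observe();print(s['time'],s['eef_pos'],np.round(s['orientation'],3).tolist())
for n in('top','side'):
    p=eyes.capture(n);cv2.imwrite(f'pics/{n}0.png',p['color'])
    print(n,np.round(p['world_from_camera'],2).tolist(),p['K'][0][0])
    for t in('cap','cap_stem','lid','battery','dish','jar','spare_cap','water_bottle'):
        print(t,[(np.round(d['at']).tolist(),round(d['conf'],2)) for d in eyes.mark_of(p,t)[:3]])
E
```

```text
0.0 [248.66008634 517.71277025 244.39286179] [[-0.901, 0.433, -0.001], [0.433, 0.901, -0.002], [0.0, -0.002, -1.0]]
top [[-0.03, -1.0, 0.03, 553.51], [-1.0, 0.03, 0.01, 18.66], [-0.01, -0.03, -1.0, 1211.87], [0.0, 0.0, 0.0, 1.0]] 466.87885158101693
cap [([418.0, -95.0, 25.0], 0.75), ([534.0, -176.0, 23.0], 0.54), ([567.0, -57.0, 197.0], 0.53)]
cap_stem [([569.0, -54.0, 175.0], 0.62), ([639.0, -185.0, 4.0], 0.49), ([421.0, -94.0, -2.0], 0.48)]
lid [([565.0, 40.0, 172.0], 0.72)]
battery []
dish [([471.0, -310.0, -2.0], 0.62)]
jar [([486.0, 357.0, 1.0], 0.68), ([766.0, 38.0, 0.0], 0.27)]
spare_cap [([509.0, 8.0, 174.0], 0.78)]
water_bottle [([690.0, -367.0, 2.0], 0.91)]
side [[0.99, -0.11, 0.13, 492.38], [-0.17, -0.7, 0.69, -603.07], [0.02, -0.71, -0.71, 784.29], [0.0, 0.0, 0.0, 1.0]] 449.07602792169604
cap [([646.0, -177.0, 20.0], 0.96), ([570.0, -57.0, 198.0], 0.91), ([534.0, -168.0, 20.0], 0.83)]
cap_stem [([566.0, -54.0, 178.0], 0.88), ([643.0, -180.0, -0.0], 0.86), ([532.0, -175.0, -1.0], 0.82)]
lid [([570.0, 45.0, 177.0], 0.67)]
battery []
dish [([468.0, -311.0, 0.0], 0.6)]
jar [([486.0, 354.0, 4.0], 0.62)]
spare_cap [([505.0, 10.0, 175.0], 0.62)]
water_bottle [([686.0, -363.0, -1.0], 0.98)]
```

View pics/top0.png

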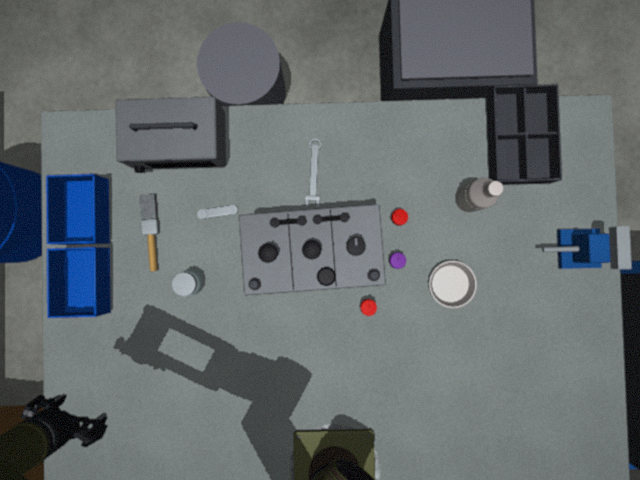

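View pics/side0.png

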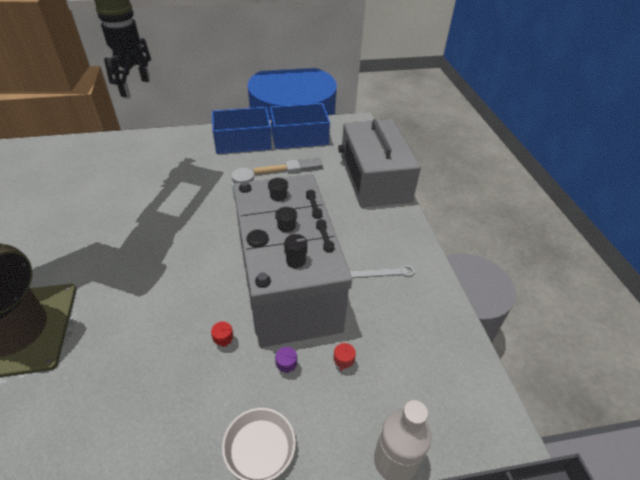

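The tall cap carries the grey pointer and sits at top view (356,244), the −y neck, about (569,−56). The dish is at (452,284), about (470,−310). The red and purple look-alikes lie on the bench between them. I'll turn the wrist, go above the cap and look again.

```bash
python3 -m inch '[[0,0,-0.01,0,0,10,1],[0,0,-0.01,0,0,10,1],[0,0,-0.01,0,0,10,1],[0,0,-0.01,0,0,10,1],[0,0,-0.01,0,0,10,1],[0,0,-0.01,0,0,10,1],[0,0,-0.01,0,0,10,1]]' 40
python3 -m inch '[[-0.049,0.034,0,0,0,0,1],[-0.049,0.034,0,0,0,0,1],[-0.049,0.034,0,0,0,0,1],[-0.049,0.034,0,0,0,0,1],[-0.049,0.034,0,0,0,0,1],[-0.049,0.034,0,0,0,0,1],[-0.049,0.034,0,0,0,0,1],[-0.049,0.034,0,0,0,0,1],[-0.049,0.034,0,0,0,0,1],[-0.049,0.034,0,0,0,0,1],[-0.049,0.034,0,0,0,0,1],[0,0,0,0,0,0,1],[0,0,0,0,0,0,1]]'
cat > look.py <<'E'
from bench import readout, eyes
import cv2,numpy as np,sys
s=readout.observe();p=eyes.capture('wrist')
cv2.imwrite(f'pics/{sys.argv[1]}.png',p['color'])
R=np.array(s['orientation']);t=np.array(s['eef_pos'])
print(s['time'],t,np.round(R,3).tolist(),np.round(s['joints'],1))
for n in sys.argv[2:]:
    for d in eyes.mark_of(p,n)[:3]:
        print(n,round(d['conf'],2),np.round(d['at'],1),'shift in tool axes',np.round(R.T@(np.array(d['at'])-t),1))
T=np.array(p['tool_from_camera']);K=np.array(p['K']);print(np.round(T,2).tolist(),K[0][0])
# tilt of tool z, and projection of tool axis points at cap top / head underside levels
for z in(226,200):
    q=np.linalg.inv(T)@np.array([0,0,t[2]-z,1]);u=K@q[:3];print(z,u[:2]/u[2])
E
python3 look.py w1 cap cap_stem lid
```

```text
time: 1.78
eef_pos: [248.9, 518.2, 315.6]
orientation: [[0.104, 0.995, -0.0], [0.995, -0.104, -0.0], [-0.0, -0.0, -1.0]]
ft_force: [-0.1, 1.5, 0.9]
width: 0.996
finger_force: 0.0
time: 3.4
eef_pos: [567.6, -54.9, 314.9]
orientation: [[0.1, 0.995, -0.001], [0.995, -0.1, 0.001], [0.001, -0.001, -1.0]]
ft_force: [-0.6, 0.1, -0.6]
width: 1.0
finger_force: 0.0
3.4 [567.64696891 -54.92224658 314.90779785] [[0.1, 0.995, -0.001], [0.995, -0.1, 0.001], [0.001, -0.001, -1.0]] [-9.8 14.7 80.4  0.  85.  -4.1]
cap 0.96 [ 642.4 -178.1   25.4] shift in tool axes [-115.3   87.   289.3]
cap 0.76 [415.  -94.5  24.9] shift in tool axes [ -54.8 -147.6  290.2]
cap 0.67 [564.8 -56.1 199.4] shift in tool axes [ -1.5  -2.6 115.5]
cap_stem 0.64 [ 4.138e+02 -9.360e+01  1.000e-01] shift in tool axes [ -54.  -148.8  315. ]
[[-0.0, -0.95, -0.3, 77.23], [1.0, -0.0, -0.0, 0.73], [0.0, -0.3, 0.95, -129.15], [0.0, 0.0, 0.0, 1.0]] 345.21224524954647
226 [319.17614275 251.55080819]
200 [319.26989006 239.83608533]
```

View pics/w1.png

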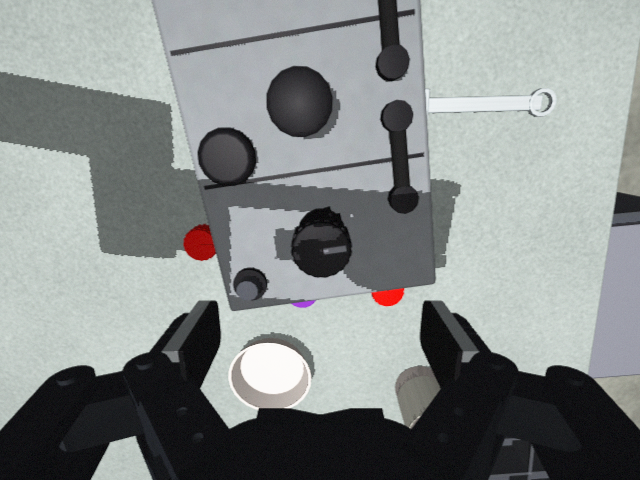

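The wrist view shows the pointer cap at about (321,250), against a predicted tool axis of (319,251). It's aligned to about 1 mm, so I'll go down and grip.

```bash
python3 -m inch '[[0,0.001,0.03,0,0,0,1],[0,0,0.03,0,0,0,1],[0,0,0.03,0,0,0,1],[0,0,0.014,0,0,0,1],[0,0,0,0,0,0,1],[0,0,0,0,0,0,0.6],[0,0,0,0,0,0,0],[0,0,0,0,0,0,0],[0,0,0,0,0,0,0],[0,0,0,0,0,0,0],[0,0,0,0,0,0,0],[0,0,0,0,0,0,0]]' 40
python3 look.py w2 | head -1; python3 -c "
from bench import readout;s=readout.observe();print(s['ft_force'],s['moment'])"
```

```text
time: 5.1
eef_pos: [569.7, -55.2, 212.5]
orientation: [[0.099, 0.995, 0.002], [0.995, -0.099, -0.0], [-0.0, 0.002, -1.0]]
ft_force: [-0.7, -0.2, 5.8]
width: 0.456
finger_force: 39.9
5.1 [569.68376961 -55.16916825 212.54510258] [[0.099, 0.995, 0.002], [0.995, -0.099, -0.0], [-0.0, 0.002, -1.0]] [-9.8 18.8 89.4  0.  71.6 -4.1]
[-0.84310443 -0.53171528  5.35945486] [ 0.07889756  0.08241832 -0.00950066]
```

View pics/w2.png

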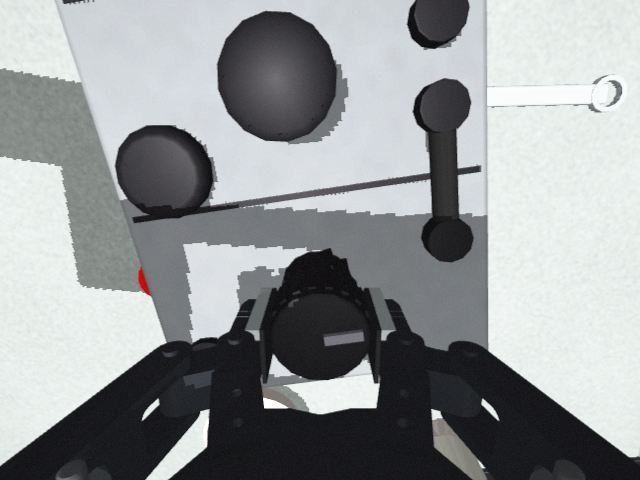

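The cap (320,335) is centred between the pads. I'll try counter-clockwise first (right-handed thread), which is a negative turn about tool z.

```bash
python3 -m inch '[[0,0,-0.0003,0,0,-5,0],[0,0,-0.0003,0,0,-5,0],[0,0,-0.0003,0,0,-5,0],[0,0,-0.0003,0,0,-5,0],[0,0,0,0,0,0,0]]' 40
python3 look.py w3 | head -1; python3 -c "
from bench import readout;s=readout.observe();print(s['ft_force'],s['moment'])"
```

```text
time: 5.78
eef_pos: [568.6, -53.0, 212.5]
orientation: [[-0.246, 0.969, -0.001], [0.969, 0.246, 0.005], [0.005, 0.0, -1.0]]
ft_force: [-0.4, 5.5, 1.9]
width: 0.453
finger_force: 40.5
5.775 [568.63041968 -52.99478274 212.51641416] [[-0.246, 0.969, -0.001], [0.969, 0.246, 0.005], [0.005, 0.0, -1.0]] [ -9.7  18.8  89.5   0.3  71.8 -24.1]
[-0.01336344  5.72800923  0.99630999] [ 0.98078329  0.15188753 -0.76596245]
```

View pics/w3.png

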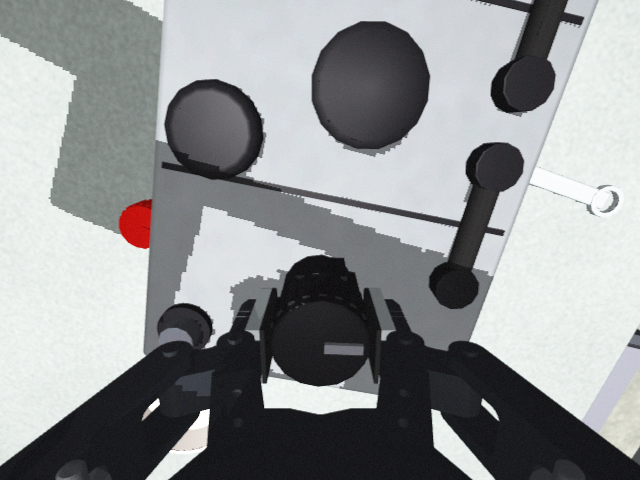

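After 20° the moment is −0.77 N·m and the pointer has slipped relative to the fingers (its angle in the image changed by about 5°). The cap is fast this way, so I'll turn clockwise.

```bash
python3 -m inch '[[0,0,0,0,0,7,0],[0,0,0,0,0,7,0],[0,0,0,0,0,6,0],[0,0,-0.0003,0,0,7,0],[0,0,-0.0004,0,0,7,0],[0,0,-0.0003,0,0,6,0],[0,0,0,0,0,0,0]]' 40
python3 look.py w4 | head -1; python3 -c "
from bench import readout;s=readout.observe();print(s['ft_force'],s['moment'])"
```

```text
time: 6.7
eef_pos: [569.8, -54.1, 214.0]
orientation: [[0.432, 0.902, 0.002], [0.902, -0.432, 0.002], [0.002, 0.001, -1.0]]
ft_force: [1.1, 4.3, 3.0]
width: 0.452
finger_force: 40.5
6.7 [569.81215782 -54.10420559 214.00530878] [[0.432, 0.902, 0.002], [0.902, -0.432, 0.002], [0.002, 0.001, -1.0]] [-9.7 18.8 89.3  0.1 71.8 15.8]
[1.19502323 3.71087176 2.43620898] [ 0.82894946 -0.28905423  0.01739055]
```

View pics/w4.png

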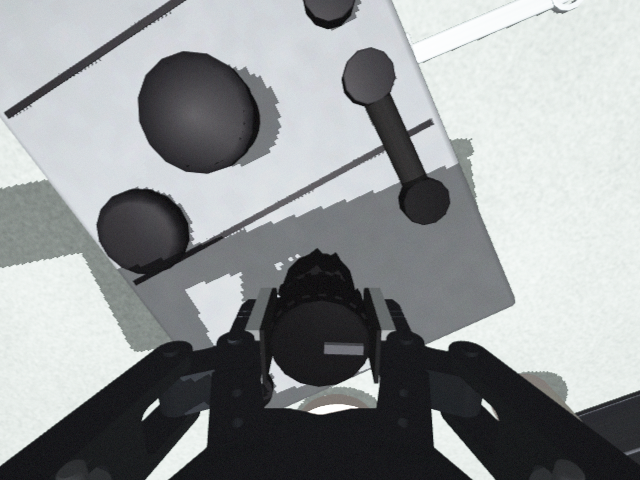

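It turns freely this way (moment ≈ 0, pointer fixed between the pads), so the thread is left-handed. I'll continue to the stop.

```bash
python3 -m inch '[[0,0,-0.0003,0,0,6,0],[0,0,-0.0003,0,0,6,0],[0,0,-0.0003,0,0,6,0],[0,0,-0.0003,0,0,6,0],[0,0,-0.0003,0,0,6,0],[0,0,-0.0003,0,0,6,0],[0,0,-0.0002,0,0,6,0],[0,0,-0.0002,0,0,6,0],[0,0,0,0,0,0,0]]' 40
python3 -c "
from bench import readout;s=readout.observe();print(s['ft_force'],s['moment'])"
python3 -m inch '[[0,0,-0.0003,0,0,4,0],[0,0,-0.0003,0,0,4,0],[0,0,0,0,0,4,0],[0,0,0,0,0,4,0],[0,0,0,0,0,0,0]]'
python3 -c "
from bench import readout;s=readout.observe();print(s['ft_force'],s['moment'])"
```

```text
time: 7.88
eef_pos: [569.9, -55.6, 216.3]
orientation: [[0.959, 0.284, 0.002], [0.284, -0.959, -0.001], [0.002, 0.002, -1.0]]
ft_force: [1.4, 0.2, 3.0]
width: 0.456
finger_force: 40.5
[1.43052883 0.16787322 3.04465369] [-0.00461297 -0.35860147  0.04244617]
time: 8.5
eef_pos: [570.4, -56.2, 216.5]
orientation: [[1.0, 0.01, 0.003], [0.01, -1.0, -0.002], [0.003, 0.003, -1.0]]
ft_force: [5.3, -2.1, 0.1]
width: 0.454
finger_force: 40.4
[ 5.34481759 -2.08362162  0.13040515] [-0.52041166 -0.86425918  0.61310886]
```

The moment of 0.61 means the stop is reached. I'll lift straight up gently.

```bash
python3 -m inch '[[0,0,-0.002,0,0,0,0],[0,0,-0.002,0,0,0,0],[0,0,-0.003,0,0,0,0],[0,0,0,0,0,0,0]]' 50
python3 -c "
from bench import readout;s=readout.observe();print(s['ft_force'],s['moment'])"
```

```text
time: 9.0
eef_pos: [569.8, -55.2, 219.9]
orientation: [[1.0, 0.01, -0.001], [0.01, -1.0, 0.0], [-0.001, -0.0, -1.0]]
ft_force: [7.9, -1.1, -15.0]
width: 0.455
finger_force: 54.2
[  7.86551124  -1.08254892 -15.04649088] [-0.13947153 -1.70756502  0.67359792]
```

```bash
python3 -m inch '[[0.0015,0,0.003,0,0,0,0],[0,0,0.003,0,0,0,0],[0,0,0,0,0,5,0],[0,0,0,0,0,5,0],[0,0,0,0,0,0,0]]' 50
python3 look.py w5 | head -1;python3 -c "
from bench import readout;s=readout.observe();print(s['ft_force'],s['moment'])"
```

```text
time: 9.62
eef_pos: [572.9, -56.0, 219.7]
orientation: [[0.986, -0.165, 0.006], [-0.165, -0.986, -0.002], [0.007, 0.001, -1.0]]
ft_force: [3.9, -1.3, 7.4]
width: 0.451
finger_force: 57.0
9.625 [572.86520395 -55.97351667 219.68315743] [[0.986, -0.165, 0.006], [-0.165, -0.986, -0.002], [0.007, 0.001, -1.0]] [-9.7 18.6 88.7 -0.1 72.3 89.8]
[ 4.99340862 -0.77982067  7.35393551] [-0.33756523 -0.73814531  0.93383033]
```

View pics/w5.png

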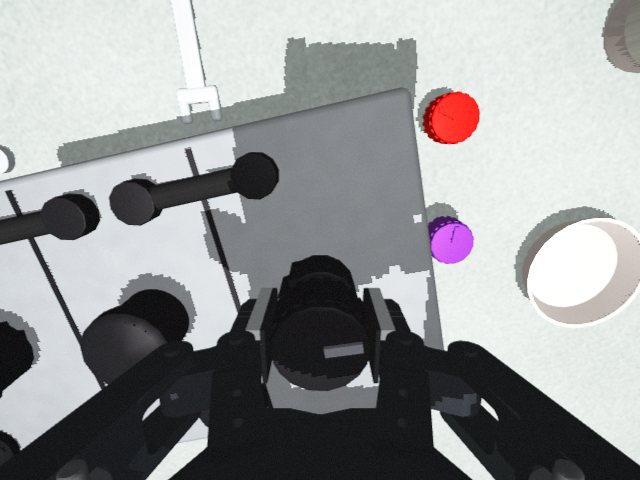

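The cap is against the stop, and the residual torque is binding the lugs. I'll back off a few degrees to relieve it, then lift.

```bash
python3 -m inch '[[0,0,0,0,0,-2,0],[0,0,0,0,0,-1,0],[0,0,0,0,0,0,0]]' 60
python3 -c "
from bench import readout;s=readout.observe();print(s['ft_force'],s['moment'])"
```

```text
time: 10.05
eef_pos: [572.9, -55.7, 219.7]
orientation: [[0.994, -0.113, 0.006], [-0.113, -0.994, -0.002], [0.007, 0.001, -1.0]]
ft_force: [4.7, 0.0, 7.5]
width: 0.453
finger_force: 59.2
[4.68486599 0.02379121 7.46159798] [-0.12851553 -0.72466591  0.46600199]
```

```bash
python3 -m inch '[[0.001,0,0,0,0,-2.3,0],[0,0,-0.002,0,0,0,0],[0,0,-0.002,0,0,0,0],[0,0,-0.002,0,0,0,0],[0,0,-0.002,0,0,0,0],[0,0,0,0,0,0,0]]' 60
python3 -c "
from bench import readout;s=readout.observe();print(s['ft_force'],s['moment'])"
```

```text
time: 10.8
eef_pos: [572.8, -54.9, 224.6]
orientation: [[0.997, -0.075, 0.002], [-0.075, -0.997, 0.001], [0.002, -0.001, -1.0]]
ft_force: [7.0, 0.6, -4.3]
width: 0.445
finger_force: 61.2
[ 7.03290824  0.60184058 -4.29825476] [ 0.0829832  -1.3147839   0.17526672]
```

```bash
python3 - <<'E'
from bench import eyes
import cv2,numpy as np
p=eyes.capture('side');w=eyes.capture('wrist')
a=cv2.resize(p['color'][130:330,200:400],(400,400),interpolation=cv2.INTER_CUBIC)
b=w['color'][200:400,220:420];b=cv2.resize(b,(400,400),interpolation=cv2.INTER_CUBIC)
cv2.imwrite('pics/c6.png',np.hstack([a,b]))
for t in('cap','cap_stem'):
    for q in(p,w): print(t,[(np.round(d['at']).tolist(),round(d['conf'],2)) for d in eyes.mark_of(q,t)[:4]])
E
```

```text
cap [([535.0, -169.0, 21.0], 0.97), ([644.0, -180.0, 19.0], 0.83), ([575.0, -58.0, 210.0], 0.75), ([416.0, -98.0, 23.0], 0.66)]
cap [([566.0, -54.0, 213.0], 0.96), ([640.0, -179.0, 24.0], 0.81), ([534.0, -170.0, 24.0], 0.73)]
cap_stem [([414.0, -93.0, -0.0], 0.94), ([530.0, -172.0, 1.0], 0.72), ([567.0, -53.0, 190.0], 0.44)]
cap_stem [([566.0, -59.0, 189.0], 0.96), ([534.0, -175.0, 2.0], 0.93), ([640.0, -174.0, 1.0], 0.62)]
```

View pics/c6.png

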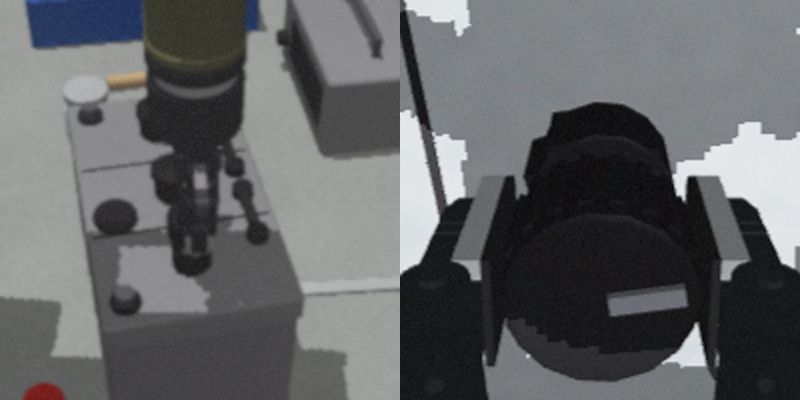

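The networks put the head at z ≈ 212, about 8 mm above where it sat at the stop, so it's coming out. Lifting on.

```bash
python3 -m inch '[[0,0,-0.003,0,0,0,0],[0,0,-0.003,0,0,0,0],[0,0,-0.004,0,0,0,0],[0,0,-0.004,0,0,0,0],[0,0,-0.004,0,0,0,0],[0,0,-0.004,0,0,0,0],[0,0,-0.006,0,0,0,0],[0,0,-0.006,0,0,0,0],[0,0,-0.01,0,0,0,0],[0,0,-0.01,0,0,0,0],[0,0,-0.01,0,0,0,0],[0,0,0,0,0,0,0]]' 60
python3 look.py w7 cap cap_stem
```

```text
time: 12.6
eef_pos: [572.2, -55.3, 290.6]
orientation: [[0.997, -0.076, 0.002], [-0.076, -0.997, -0.0], [0.002, 0.0, -1.0]]
ft_force: [-0.0, -0.2, -0.8]
width: 0.449
finger_force: 61.6
12.6 [572.20687016 -55.25468093 290.62981357] [[0.997, -0.076, 0.002], [-0.076, -0.997, -0.0], [0.002, 0.0, -1.0]] [-9.7 15.7 82.3 -0.  81.8 84.6]
cap 0.8 [ 530.8 -168.7   22.2] shift in tool axes [-33.3 116.2 268.4]
cap 0.73 [562.5 -56.1 274.1] shift in tool axes [-9.7  1.6 16.5]
cap 0.71 [ 642.5 -175.4   22.8] shift in tool axes [ 78.5 114.4 268.1]
cap_stem 0.9 [563.  -54.5 255.6] shift in tool axes [-9.3 -0.1 35. ]
cap_stem 0.86 [ 5.328e+02 -1.730e+02 -3.000e-01] shift in tool axes [-31.1 120.3 290.9]
[[-0.0, -0.95, -0.3, 77.03], [1.0, -0.0, -0.0, -0.94], [0.0, -0.3, 0.95, -129.14], [0.0, 0.0, 0.0, 1.0]] 345.21224524954647
226 [321.67065644 264.47072205]
200 [321.48830444 250.18561659]
```

View pics/w7.png

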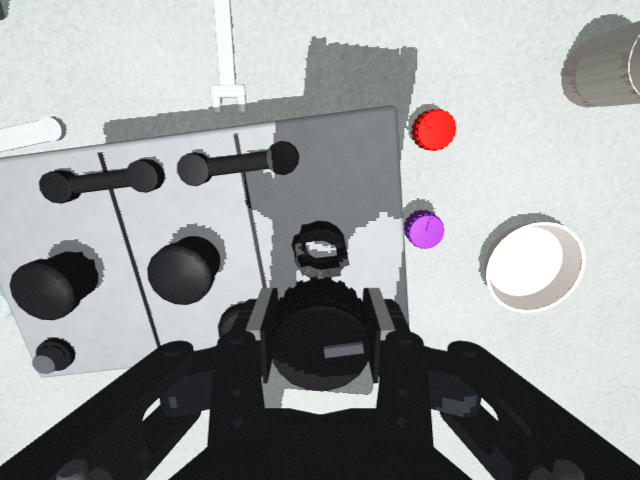

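The cap is out and upright in the fingers (320,345), with the empty neck at (320,250). Carrying it to the dish.

```bash
python3 -m inch '[[-0.004,0.013,0,0,0,0,0],[-0.008,0.026,0,0,0,0,0],[-0.008,0.026,0,0,0,0,0],[-0.008,0.026,0,0,0,0,0],[-0.008,0.026,0,0,0,0,0],[-0.008,0.026,0,0,0,0,0],[-0.007,0.026,0,0,0,0,0],[-0.007,0.026,0,0,0,0,0],[-0.007,0.026,0,0,0,0,0],[-0.006,0.026,0,0,0,0,0],[-0.004,0.015,0.01,0,0,0,0],[0,0,0.02,0,0,0,0],[0,0,0.02,0,0,0,0],[0,0,0.02,0,0,0,0],[0,0,0.02,0,0,0,0],[0,0,0.02,0,0,0,0],[0,0,0.01,0,0,0,0],[0,0,0,0,0,0,0],[0,0,0,0,0,0,0],[0,0,0,0,0,0,0]]' 60
python3 look.py w8 cap dish
python3 - <<'E'
from bench import eyes
import cv2,numpy as np
for n in('top','side'):
    p=eyes.capture(n)
    if n=='side': cv2.imwrite('pics/s8.png',p['color'])
    for t in('dish','cap','jar','water_bottle'):
        print(n,t,[(np.round(d['at']).tolist(),round(d['conf'],2)) for d in eyes.mark_of(p,t)[:4]])
E
```

```text
time: 15.25
eef_pos: [477.3, -311.0, 170.2]
orientation: [[0.997, -0.076, 0.001], [-0.076, -0.997, -0.001], [0.001, 0.001, -1.0]]
ft_force: [-0.0, 0.3, -1.0]
width: 0.45
finger_force: 61.6
15.25 [ 477.32916463 -311.0412535   170.17956098] [[0.997, -0.076, 0.001], [-0.076, -0.997, -0.001], [0.001, 0.001, -1.0]] [-37.3  20.9  93.    0.   66.   57. ]
cap 0.93 [ 532.7 -168.9   24.3] shift in tool axes [  44.2 -146.1  145.8]
cap 0.83 [417.6 -94.8  25.1] shift in tool axes [ -76.2 -211.2  144.8]
cap 0.61 [ 639.6 -178.3   21.8] shift in tool axes [ 151.5 -144.8  148.5]
[[-0.0, -0.95, -0.3, 77.03], [1.0, -0.0, -0.0, -0.94], [0.0, -0.3, 0.95, -129.14], [0.0, 0.0, 0.0, 1.0]] 345.21224524954647
226 [323.78338868 430.0847955 ]
200 [322.97831668 366.98719982]
top dish [([466.0, -309.0, -1.0], 0.91)]
top cap [([418.0, -97.0, 26.0], 0.64), ([643.0, -185.0, 21.0], 0.58), ([535.0, -176.0, 21.0], 0.52), ([471.0, -313.0, 155.0], 0.45)]
top jar [([487.0, 353.0, -3.0], 0.77)]
top water_bottle [([687.0, -365.0, 1.0], 0.9), ([565.0, 40.0, 175.0], 0.39)]
side dish [([468.0, -312.0, 1.0], 0.59)]
side cap [([536.0, -168.0, 20.0], 0.88), ([414.0, -100.0, 20.0], 0.6), ([473.0, -312.0, 153.0], 0.59), ([645.0, -181.0, 19.0], 0.55)]
side jar []
side water_bottle [([685.0, -367.0, -2.0], 0.58)]
```

View pics/s8.png

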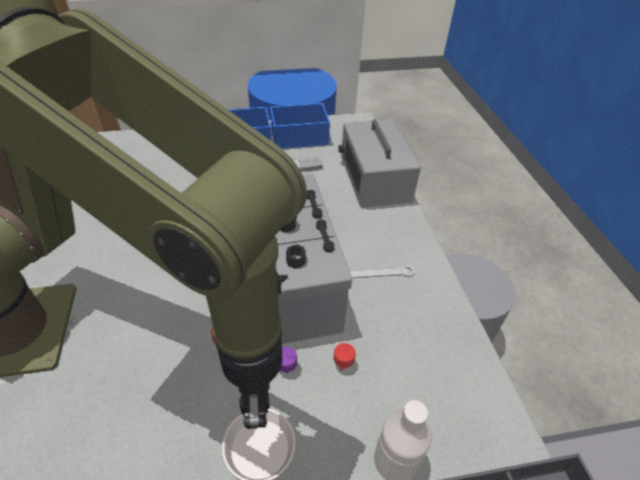

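The cap is held at about (472,−312,154), over the dish at (468,−310). The neck at (296,257) is empty and nothing has been disturbed.

```bash
python3 -c "
from bench import job;print(job.close_job())"
```

```text
the job is handed in; nothing more can be done
None
```

I unscrewed the tall cap (its thread turned out left-handed), lifted it out of its neck, and handed the job in with it still gripped upright, about 4 mm off the dish's centre with its head about 154 mm above the bench; the hand-in returned no verdict.

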